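Hang the marbled sample blocks on the bent drying rail and shut its keeper

TASK

Swing the rail's brass keeper wide open, then thread every marbled sample block from the table onto the rail's free tip and slide it round the bend until it hangs on the last straight part, between the bend and the black stop. When all of them hang there, swing the keeper fully shut again so that none can come off. Leave the wood offcut and the dropper bottles where they are.

Things in the scene. Friction and masses are not known exactly. Their poses are not given: they have to be found in the camera images.
- block_blue: blue sample block with white veins and a steel sole 12 mm high, loose, about 120 g, standing on its sole; may be absent. 26 mm thick (its x), 40 mm wide (y), 50 mm tall; origin at the centre of its underside, z up. Round through-bore of 18 mm along its x, centred 27 mm above the underside. The same after a half turn about z. Best pinched across the 40 mm width near the top; the rod then runs between the fingers
- bore_blue (a point): centre of the blue block's bore, 27 mm above the middle of its underside; axes as the block's
- block_red: red sample block with yellow veins and a steel sole 12 mm high, loose, about 120 g, standing on its sole; may be absent. 26 mm thick (its x), 40 mm wide (y), 50 mm tall; origin at the centre of its underside, z up. Round through-bore of 18 mm along its x, centred 27 mm above the underside. The same after a half turn about z. Best pinched across the 40 mm width near the top; the rod then runs between the fingers
- bore_red (a point): centre of the red block's bore, 27 mm above the middle of its underside; axes as the block's
- block_green: green sample block with white veins and a steel sole 12 mm high, loose, about 120 g, standing on its sole; may be absent. 26 mm thick (its x), 40 mm wide (y), 50 mm tall; origin at the centre of its underside, z up. Round through-bore of 18 mm along its x, centred 27 mm above the underside. The same after a half turn about z. Best pinched across the 40 mm width near the top; the rod then runs between the fingers
- bore_green (a point): centre of the green block's bore, 27 mm above the middle of its underside; axes as the block's
- block_yellow: yellow sample block with blue veins and a steel sole 12 mm high, loose, about 120 g, standing on its sole; may be absent. 26 mm thick (its x), 40 mm wide (y), 50 mm tall; origin at the centre of its underside, z up. Round through-bore of 18 mm along its x, centred 27 mm above the underside. The same after a half turn about z. Best pinched across the 40 mm width near the top; the rod then runs between the fingers
- bore_yellow (a point): centre of the yellow block's bore, 27 mm above the middle of its underside; axes as the block's
- drying_rail: fixed rail: level steel rod, 10 mm diameter, axis 108 mm above the table, on a plywood board 14 mm thick, held only by a post at its stop end. Origin on the table under the bend's start. In its frame (mm): free tip at (-45, 0), straight along +x to (0, 0), quarter circle of radius 90 about (0, 90) to (90, 90), straight along +y to the stop's face at (90, 202). Yaw varies
- rail_tip (a point): rounded free tip of the rod, on its axis, where blocks are threaded on in the rail's +x direction; axes as the drying rail's
- bend_start (a point): rod axis at the start of the quarter-circle bend, 45 mm from the tip; axes as the drying rail's
- bend_end (a point): rod axis at the end of the bend, where the last straight begins; axes as the drying rail's
- rail_stop (a point): rod axis at the face of the black stop collar (34 mm diameter; the post beyond it is 114 mm high); axes as the drying rail's. The last straight runs from the bend's end to here, 112 mm, room for four blocks
- keeper (a joint): brass keeper: bar 80 mm long, 10 wide, 18 thick, turning level on a post to the right of the rod's tip. 0 rad: shut at its stop, across the rod 8 mm before the tip; grows clockwise from above as the bar swings toward the rail's +x, to 2.0 rad; from 1.2 rad on the way to the tip is clear. Stays where left; friction 0.04 N m. Starts at 0 to 0.25 rad
- keeper_knob (a point): on the axis of the upright round red knob on the keeper bar, 42 mm from the hinge; 16 mm diameter, from the bar's top (114 mm above the table) up to 150 mm; this point is 136 mm up. May be pinched from above or pushed
- keeper_hinge (a point): keeper's vertical hinge axis at the bar's mid thickness, 105 mm above the table; in the drying rail's frame at x = -58, y = -68 mm. Shut, the bar points from here along the rail's +y
- wood_offcut: small brown wood offcut lying flat, 30 x 55 x 14 mm; bystander, loose; origin at the centre of its underside
- red_bottle: upright dropper bottle, red body, white cap, 31 mm across, 92 mm high; bystander, loose; origin at the centre of its underside
- orange_bottle: upright dropper bottle, orange-yellow body, white cap, 31 mm across, 91 mm high; bystander, loose; origin at the centre of its underside
- dark_blue_bottle: upright dropper bottle, dark blue body, white cap, 31 mm across, 89 mm high; bystander, loose; origin at the centre of its underside

How it is judged:
By the outcome, as a careful person would: the job done as asked, in the order asked, and still so for the second after the job is handed in, with the robot touching nothing.
Of block_blue, block_red, block_green, block_yellow only 3 to 4 are there at a start; the rules pass over those that are not, and their reading is None.
At some moment in a run one of block_blue, block_red, block_green, block_yellow may be knocked a few centimetres aside while the robot is not near it.
It also fails if it takes over 210 s, if anything falls off the work surface, if the arm or the gripper's body presses on something with over 40 N, if the wrist force passes 120 N, or if a joint passes its speed limit or range.

ROBOT

A 6-joint arm with a two-finger parallel gripper is mounted at the origin on a cart in front of the work surface, level with it; the furniture and walls round the work are solid. World frame = base frame: x ahead of the robot, y to its left, z up, the work surface at z = 0. Lengths are in mm, angles in rad, forces in N, time in s.
With the tool pointing down it reaches from about 275 to 875 mm from the base axis. Payload 12.5 kg.
Tool frame: the origin (TCP) lies at the very end of the fingers, on their centre line; the grasp point (between the pads) lies 19 mm behind it; z points along the fingers, y is the direction in which the jaws open and shut (so a half turn about z gives the same grasp; the last joint's range is limited). The gripper opens to 85 mm and grips with 20 to 120 N. Pads are 22 mm wide; open, the fingers measure 114 mm over their backs; the gripper's body (76 mm by 85 mm) begins 54 mm behind the grasp point. The pads swing forward as they close: fully open they stand 13 mm farther back than shut.
Start: joints at [-1.408, 0.351, 1.652, -0, 1.139, -0.085], TCP at [134.92, -533.18, 231.29] pointing down, gripper open.
Joint ranges: [-2.75, 2.75], [-0.79, 2.1], [0.01, 2.65], [-1.57, 4.71], [0.07, 3.14], [-2.87, 2.87]. Speed limits (rad/s): [2.22, 2.22, 2.79, 3.14, 3.14, 3.14].

INTERFACE

Orientations are given as a unit quaternion [w, x, y, z].
In Python, from bench import robot gives the robot as it stands. The module is installed in compiled form; this text tells all that it offers. Calls block until the motion is done:
- robot.movep(position, orientation): joint-space move of the TCP to a pose.
- robot.move_l(position, frame=None, rate=150, contact_N=None): straight line of the TCP; frame=None keeps the orientation; rate is the mean speed in mm/s. With contact_N (N) it stops when the force on the tool has changed by that much, and returns True; else False.
- robot.move_joints(angles): joint-space move.
- robot.open() and robot.close_gripper(grip_force=None): open the fingers fully, or close them until they stop; grip_force is the grip in N (None keeps the last).
- robot.pause(seconds).
- robot.solve_ik(position, orientation): joint angles nearest the present ones, or None.
- robot.get_obs(): the state.
- robot.capture(name): name is "scene" or "top"; returns a dict with "color" (400x640x3 uint8, blue, green, red), "mtx" (3x3 intrinsics, pixels), "R" (3x3) and "t" (3): a world point X has camera coordinates R X + t. Camera axes: x right, y down, z forward; pixel columns grow to the right and rows downward; lengths in mm; the calibration is good to about 2 mm. A picture is of the moment at which its call begins. There is no depth.
A pose or a line that the arm cannot do raises robot.IKError and nothing moves.
- robot.hand_in(): hands the job in, once; it reports no verdict.
Trained networks look in a picture, given as the dict that the camera call returned (one of the last four; its "shot" number tells which), for a name from the list of things; names that differ only in an ending like _2 or _b are one class to them, and where a whole thing is asked for, a point or a joint stands for the part that bears it (a point fixed in the world has none). Each returns a list of dicts, best first, with "p" (0 to 1); they miss things now and then, are a little off and sometimes report something else, mostly with a low value. They report only what shows in the picture. A call takes as long as a camera call.
- robot.boxes_of(target, picture): "rect" ([left, top, right, bottom] in pixels, round what is visible of it).
- robot.trace(target, picture): "region" (400x640 bool, what is visible of it) and "rect" ([left, top, right, bottom] in pixels, round what is visible of it).
- robot.tip_of(target, picture): "centre" ([column, row] in pixels: a listed point, or the origin of a listed thing).
The state is a dict: "time": time; "joints": joint angles; "qd": joint speeds; "tau": joint torques, N m; "tcp_pos": TCP position; "eef_rot": TCP orientation; "ft_force": force on the tool from outside, world axes, zero at the start; "wrist_torque": the same for the moment, N m; "width": finger opening in mm.
Only numpy, scipy, OpenCV 4.12 (cv2) and the standard library are available. Lean on these libraries where they do the work, as an engineer would, in place of code of your own. Each camera call takes 0.05 s, during which the arm holds its last target.

## Working session

There is one attempt and no reset: what is moved stays moved. The work goes in short steps, each a Python script; the robot and the scene stay as the last script left them, time stands still between calls to the robot, and variables do not carry over. Pictures are saved under pics/ and viewed, and the job is handed in when it is done.

```bash
mkdir -p pics; ls
python3 - <<'E'
from bench import robot
import cv2,numpy as np
o=robot.get_obs(); print({k:np.round(v,3) for k,v in o.items()})
for n in("scene","top"):
    c=robot.capture(n); cv2.imwrite(f"pics/{n}0.png",c["color"]); print(n,c["mtx"].tolist(),np.round(c["R"],4).tolist(),c["t"])
    for t in ["block_blue","block_red","block_green","block_yellow","bore_blue","bore_red","bore_green","bore_yellow","rail_tip","bend_start","bend_end","rail_stop","keeper_knob","keeper_hinge","drying_rail","wood_offcut","red_bottle","orange_bottle","dark_blue_bottle"]:
        print(t,[(np.round(d["centre"],1).tolist(),round(d["p"],2)) for d in robot.tip_of(t,c)][:3])
print(robot.get_obs()["time"])
E
```

```text
pics
{'time': np.float64(0.0), 'joints': array([-1.408,  0.351,  1.652,  0.   ,  1.139, -0.085]), 'qd': array([-0.001, -0.   , -0.001,  0.   ,  0.001,  0.001]), 'tau': array([-4.0000e-03, -5.0611e+01, -2.9141e+01, -0.0000e+00,  4.0000e-03,
       -0.0000e+00]), 'tcp_pos': array([ 134.869, -532.842,  230.74 ]), 'eef_rot': array([-0.001,  0.992,  0.124, -0.   ]), 'ft_force': array([-0.176,  0.068,  0.031]), 'wrist_torque': array([-0.029,  0.035, -0.029]), 'width': np.float64(85.167)}
scene [[461.6176488522974, 0.0, 317.68686907308245], [0.0, 461.6176488522974, 201.90473383185378], [0.0, 0.0, 1.0]] [[-0.6824, -0.731, 0.0039], [-0.4585, 0.4239, -0.7811], [0.5693, -0.5348, -0.6244]] [429.29684056 300.71062595 929.00634408]
block_blue [([395.9, 212.8], 0.55), ([386.7, 173.1], 0.32), ([427.6, 185.7], 0.25)]
block_red []
block_green [([424.6, 192.7], 0.63), ([319.8, 208.2], 0.3)]
block_yellow [([384.9, 172.1], 0.56)]
bore_blue [([399.3, 207.6], 0.88), ([391.8, 162.6], 0.37)]
bore_red []
bore_green [([428.6, 186.9], 0.89)]
bore_yellow [([388.4, 163.5], 0.49), ([319.0, 241.2], 0.46), ([268.7, 
[... 800 characters left out ...]
6, 174.2], 0.71), ([432.4, 222.3], 0.67)]
block_yellow [([429.9, 175.8], 0.46)]
bore_blue [([385.5, 221.6], 0.71)]
bore_red [([308.9, 202.8], 0.61)]
bore_green [([430.0, 220.4], 0.53)]
bore_yellow [([431.9, 173.4], 0.69)]
rail_tip [([312.5, 215.2], 0.75)]
bend_start [([310.5, 204.0], 0.78)]
bend_end [([276.8, 177.5], 0.7), ([333.0, 149.7], 0.56)]
rail_stop [([241.6, 176.0], 0.66), ([429.3, 175.0], 0.39)]
keeper_knob [([325.7, 221.5], 0.69)]
keeper_hinge [([337.2, 220.4], 0.47)]
drying_rail [([313.1, 204.7], 0.73), ([430.3, 173.6], 0.24)]
wood_offcut [([391.9, 248.8], 0.69)]
red_bottle [([332.4, 149.9], 0.62)]
orange_bottle [([223.8, 233.8], 0.6)]
dark_blue_bottle [([211.7, 199.8], 0.44)]
2.0
```

Run:
```python
import cv2
s=cv2.imread("pics/scene0.png"); cv2.imwrite("pics/scene0b.png",cv2.resize(s[130:370,170:470],None,fx=2.5,fy=2.5,interpolation=cv2.INTER_CUBIC))
s=cv2.imread("pics/top0.png"); cv2.imwrite("pics/top0b.png",cv2.resize(s[110:290,190:460],None,fx=2.9,fy=2.9,interpolation=cv2.INTER_CUBIC))
```

```text
(no output)
```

View pics/scene0.png

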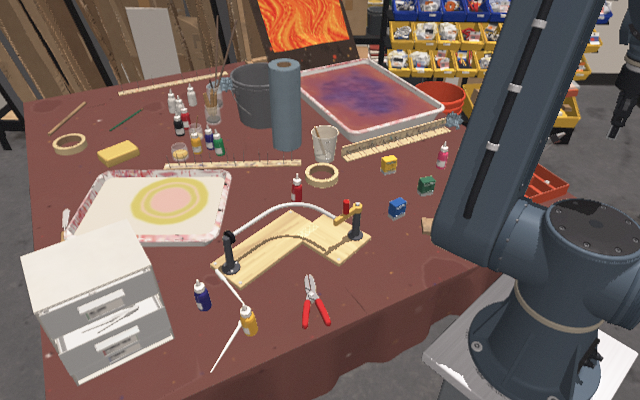

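View pics/top0.png

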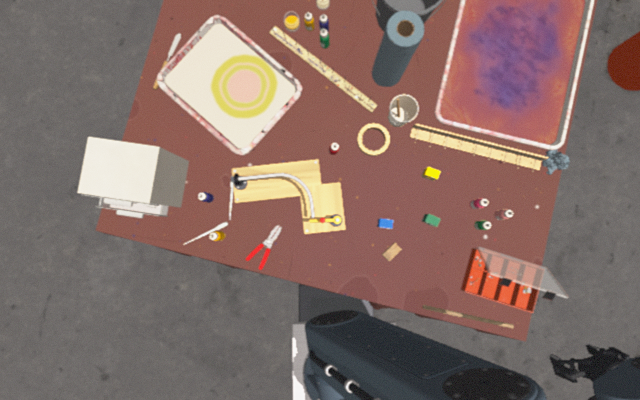

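```bash
sleep 1
```

```text
(no output)
```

View pics/scene0b.png

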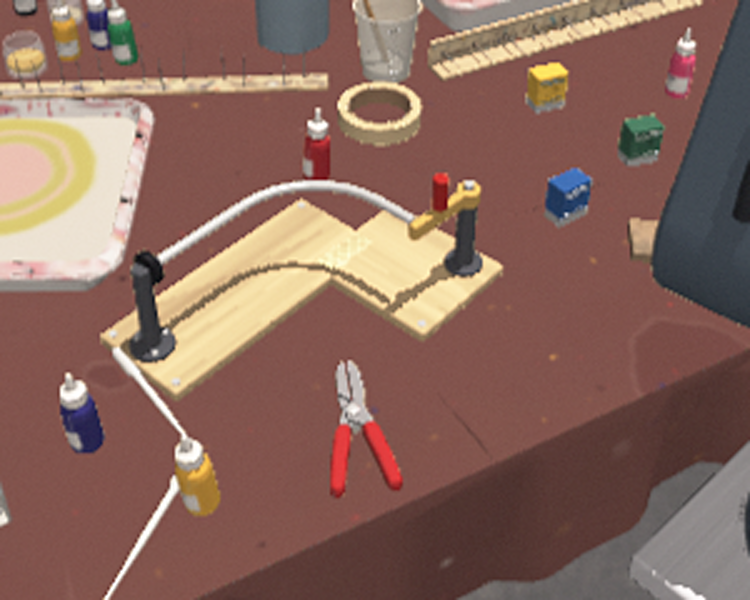

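View pics/top0b.png

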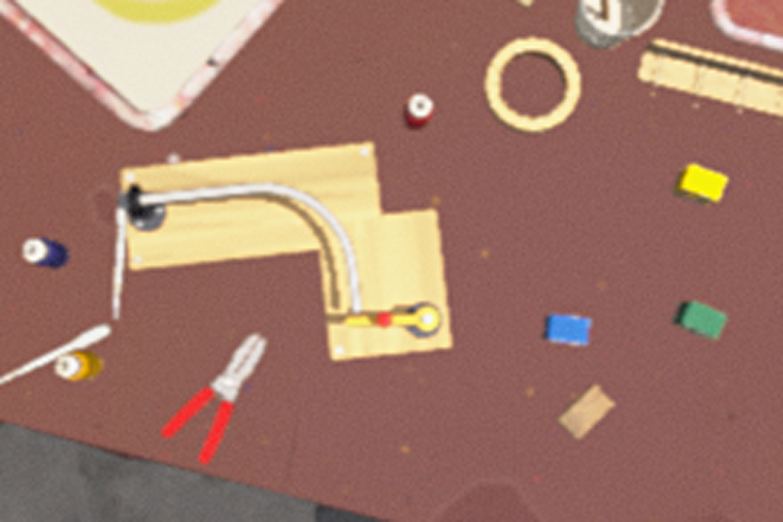

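```bash
cat > h.py <<'E'
import numpy as np, cv2
from scipy.optimize import least_squares, minimize
from bench import robot
def proj(c,X):
    X=np.atleast_2d(X); p=X@np.array(c["R"]).T+np.array(c["t"]); p=p@np.array(c["mtx"]).T
    return p[:,:2]/p[:,2:]
def rot(a): return np.array([[np.cos(a),-np.sin(a)],[np.sin(a),np.cos(a)]])
def tw(pose,P):
    P=np.atleast_2d(P).astype(float); Q=P.copy(); Q[:,:2]=P[:,:2]@rot(pose[2]).T+pose[:2]; return Q
def boxpts(h=50):
    return np.array([[x,y,z] for x in(-13,13) for y in(-20,20) for z in(0,h)],float)
def railpts():
    a=np.linspace(0,np.pi/2,30)
    P=[[x,0] for x in np.linspace(-45,0,12)]+[[90*np.sin(t),90-90*np.cos(t)] for t in a]+[[90,y] for y in np.linspace(90,202,25)]
    P=np.array(P); return np.c_[P,np.full(len(P),108.)]
def ground(c,uv,z):
    R=np.array(c["R"]);t=np.array(c["t"]);K=np.array(c["mtx"])
    d=R.T@np.linalg.solve(K,[uv[0],uv[1],1]); o=-R.T@t
    return (o+d*(z-o[2])/d[2])[:2]
def softmask(c,P,roi,ss=6):
    x0,y0,x1,y1=roi
    p=(proj(c,P)-[x0-0.5,y0-0.5])*ss-0.5
    h=cv2.convexHull(np.round(p*16).astype(np.int32))
    m=np.zeros(((y1-y0)*ss,(x1-x0)*ss),np.uint8); cv2.fillConvexPoly(m,h,255,shift=4)
    return cv2.resize(m,(x1-x0,y1-y0),interpolation=cv2.INTER_AREA)/255.
def fitblock(obs,init,z=0):
    # obs: list of (cam,mask)
    L=[]
    for c,m in obs:
        ys,xs=np.where(m); roi=(xs.min()-8,ys.min()-8,xs.max()+9,ys.max()+9)
        L.append((c,roi,m[roi[1]:roi[3],roi[0]:roi[2]].astype(float)))
    P0=boxpts()+[0,0,z]
    def cost(v):
        return sum(np.abs(softmask(c,tw(v,P0),roi)-m).sum()/m.sum() for c,roi,m in L)
    best=None
    for a in np.linspace(-np.pi/2,np.pi/2,13)[:-1]:
        v0=np.array([*init,a])
        r=minimize(cost,v0,method="Nelder-Mead",options=dict(initial_simplex=v0+np.array([[0,0,0],[8,0,0],[0,8,0],[0,0,.3]]),xatol=.05,fatol=1e-4))
        if best is None or r.fun<best.fun: best=r
    return best.x,best.fun
E
python3 - <<'E'
from h import *
cs={n:robot.capture(n) for n in("scene","top")}
names={"rail_tip":(-45,0,108),"bend_start":(0,0,108),"bend_end":(90,90,108),"rail_stop":(90,202,108),"keeper_hinge":(-58,-68,105)}
D=[]
for n,c in cs.items():
    for k,X in names.items():
        for d in robot.tip_of(k,c)[:1]: D.append((c,X,d["centre"],n+k))
def res(v): return np.concatenate([proj(c,tw(v,X))[0]-uv for c,X,uv,_ in D])
r=least_squares(res,[440,20,0],loss="soft_l1"); print("rail",r.x.round(3)); print({d[3]:e for d,e in zip(D,r.fun.reshape(-1,2).round(1).tolist())})
np.save("rail0.npy",r.x)
for col in("blue","green","yellow"):
    obs=[];t=None
    for n,c in cs.items():
        T=robot.trace("block_"+col,c)
        print(col,n,[(x["rect"],round(x["p"],2),int(x["region"].sum())) for x in T][:2])
        if T: obs.append((c,T[0]["region"]))
        if T and n=="top": 
            m=T[0]["region"]; ys,xs=np.where(m); t=ground(c,(xs.mean(),ys.mean()),35)
    for o in (obs,[obs[0]],[obs[-1]]):
        x,f=fitblock(o,t); print(col,x.round(3),round(f,3))
# overlay
for n,c in cs.items():
    im=cv2.resize(c["color"],None,fx=4,fy=4,interpolation=cv2.INTER_CUBIC)
    for p in proj(c,tw(r.x,railpts())): cv2.circle(im,tuple(int(q) for q in (p+.5)*4),1,(0,0,255),-1)
    p=proj(c,tw(r.x,[(-58,-68,105)]))[0]; cv2.circle(im,tuple(int(q) for q in (p+.5)*4),3,(255,0,255),-1)
    x,y=(200,160) if n=="scene" else (220,140)
    cv2.imwrite(f"pics/ov_{n}.png",im[y*4:y*4+600,x*4:x*4+720])
E
```

```text
rail [5.17245e+02 9.34220e+01 6.70000e-02]
{'scenerail_tip': [3.9, 2.0], 'scenebend_start': [-0.2, -0.6], 'scenebend_end': [-1.1, 2.2], 'scenerail_stop': [0.7, -2.5], 'scenekeeper_hinge': [1.6, -1.6], 'toprail_tip': [-3.9, 4.3], 'topbend_start': [-1.8, -2.1], 'topbend_end': [2.1, -1.6], 'toprail_stop': [-0.9, 0.4], 'topkeeper_hinge': [0.0, -0.7]}
blue scene [([389.6, 194.3, 407.2, 223.2], 0.56, 364)]
blue top [([376.6, 218.1, 395.2, 228.0], 0.66, 134)]
blue [ 4.55677e+02 -1.30209e+02 -2.00000e-01] 0.25
blue [ 4.56125e+02 -1.28894e+02 -2.01000e-01] 0.055
blue [ 4.54503e+02 -1.32027e+02 -1.59000e-01] 0.132
green scene [([415.2, 175.9, 438.0, 196.8], 0.88, 311), ([388.1, 196.8, 404.8, 221.5], 0.2, 318)]
green top [([425.6, 215.0, 438.4, 227.2], 0.67, 161)]
green [ 464.954 -271.385   -0.473] 0.272
green [ 465.587 -269.659   -0.601] 0.073
green [ 463.797 -273.314   -0.479] 0.137
yellow scene [([378.0, 154.4, 395.6, 174.2], 0.56, 272), ([210.3, 198.5, 370.5, 289.5], 0.44, 7013)]
yellow top [([419.9, 167.4, 441.8, 183.1], 0.65, 185), ([310.2, 219.6, 340.6, 222.5], 0.57, 123)]
yellow [ 6.07750e+02 -2.74836e+02 -4.03000e-01] 0.241
yellow [ 6.10649e+02 -2.75548e+02 -3.49000e-01] 0.083
yellow [ 6.06816e+02 -2.75550e+02 -3.73000e-01] 0.088
```

View pics/ov_scene.png

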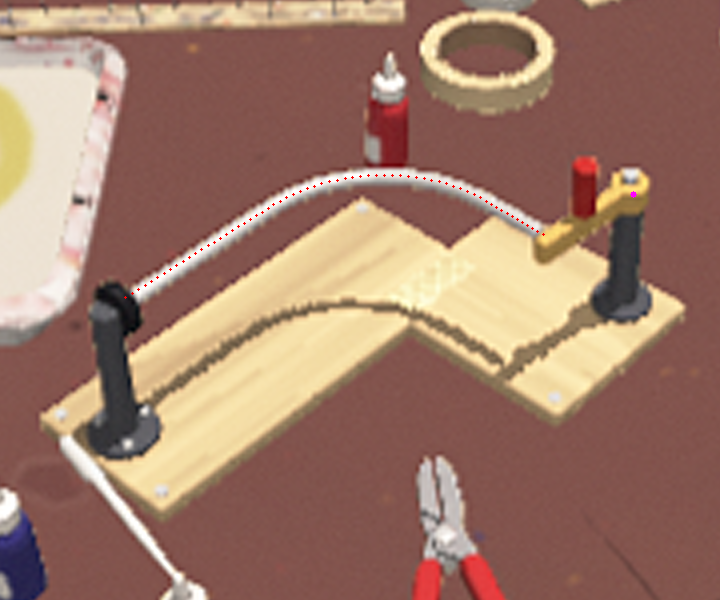

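View pics/ov_top.png

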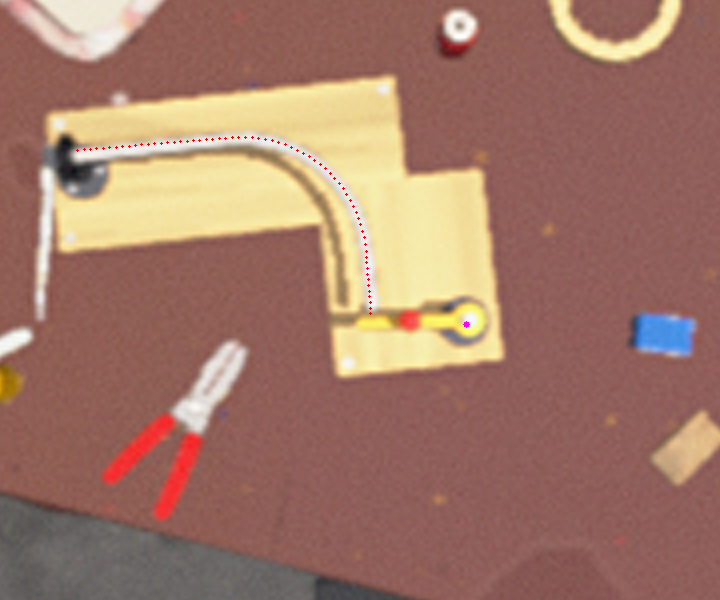

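```bash
cat >> h.py <<'E'
def refine(cs,v,show=False):
    P=railpts()[8:-4]
    def meas(c,v):
        hsv=cv2.cvtColor(c["color"],cv2.COLOR_BGR2HSV).astype(float)
        w=np.clip((110-hsv[...,1])/50,0,1)*np.clip((hsv[...,2]-110)/50,0,1)
        p=proj(c,tw(v,P)); t=np.gradient(p,axis=0); t/=np.linalg.norm(t,axis=1)[:,None]; n=np.c_[-t[:,1],t[:,0]]
        s=np.arange(-5,5.01,.25)
        q=p[:,None]+s[None,:,None]*n[:,None]
        V=cv2.remap(w.astype(np.float32),q[...,0].astype(np.float32),q[...,1].astype(np.float32),cv2.INTER_LINEAR)
        V=V*(np.abs(s)<4.5); W=V.sum(1); off=(V*s).sum(1)/np.maximum(W,1e-6); ok=W*.25>1.5
        return p+off[:,None]*n,n,ok
    out=[]
    for cc in [cs,cs[:1],cs[1:]]:
        u=np.array(v,float)
        for _ in range(6):
            M=[(c,*meas(c,u)) for c in cc]
            f=lambda x: np.concatenate([(((proj(c,tw(x,P))-m)*n).sum(1))[ok] for c,m,n,ok in M])
            u=least_squares(f,u,loss="soft_l1",f_scale=.5).x
        out.append(u); print("refine",u.round(3),"rms",np.sqrt((f(u)**2).mean()).round(3),[int(m[3].sum()) for m in M])
    return out
E
python3 - <<'E'
from h import *
cs=[robot.capture(n) for n in("scene","top")]
v=np.load("rail0.npy"); o=refine(cs,v); np.save("rail1.npy",o[0])
for c in cs: 
    k=robot.tip_of("keeper_knob",c)[0]["centre"]; g=ground(c,k,136); print("knob", g, (rot(-o[0][2])@(g-o[0][:2])))
E
```

```text
refine [5.20241e+02 9.39240e+01 1.05000e-01] rms 0.181 [55, 55]
refine [5.18842e+02 9.42030e+01 9.30000e-02] rms 0.159 [55]
refine [5.21444e+02 9.34470e+01 1.16000e-01] rms 0.147 [55]
knob [473.46883927  56.04631337] [-50.47566172 -32.77959409]
knob [ 595.8785028  -249.20872192] [  39.34868807 -349.15966375]
```

Run:
```python
from h import *
cs=[robot.capture(n) for n in("scene","top")]
v=np.load("rail1.npy")
for c,n,(x,y) in zip(cs,("scene","top"),((320,180),(295,195))):
    S=14
    im=cv2.resize(c["color"][y:y+42,x:x+54],None,fx=S,fy=S,interpolation=cv2.INTER_NEAREST)
    for th,col in((0,(0,0,255)),(.12,(0,255,0)),(.25,(255,0,0))):
        u=np.array([np.sin(th),np.cos(th)]);w=np.array([-u[1],u[0]])
        b=[[-58,-68]+u*a+w*s for a,s in((0,5),(80,5),(80,-5),(0,-5))]
        b=np.c_[b,np.full(4,114)]
        p=((proj(c,tw(v,b))-[x,y]+.5)*S).astype(np.int32); cv2.polylines(im,[p],True,col,1)
        k=np.r_[[-58,-68]+u*42,150]; p=((proj(c,tw(v,k))-[x,y]+.5)*S).astype(int)[0]; cv2.circle(im,tuple(map(int,p)),4,col,-1)
    cv2.imwrite(f"pics/kp_{n}.png",im)
```

```text
(no output)
```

View pics/kp_scene.png

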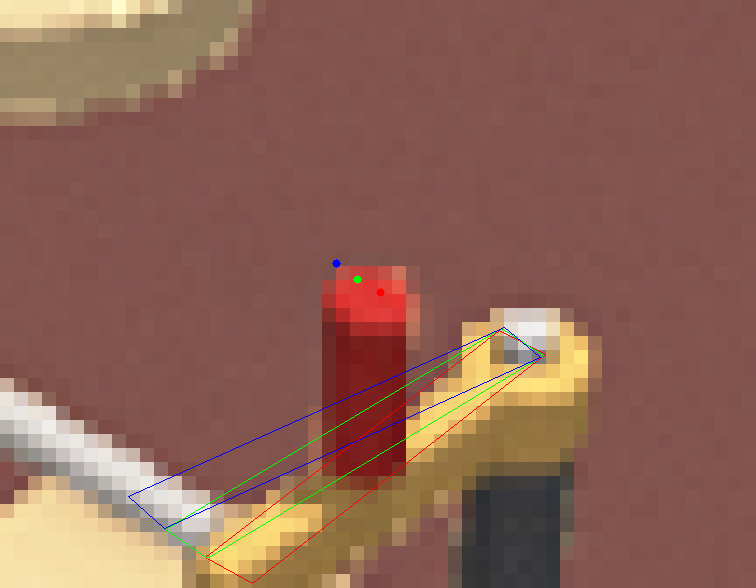

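View pics/kp_top.png

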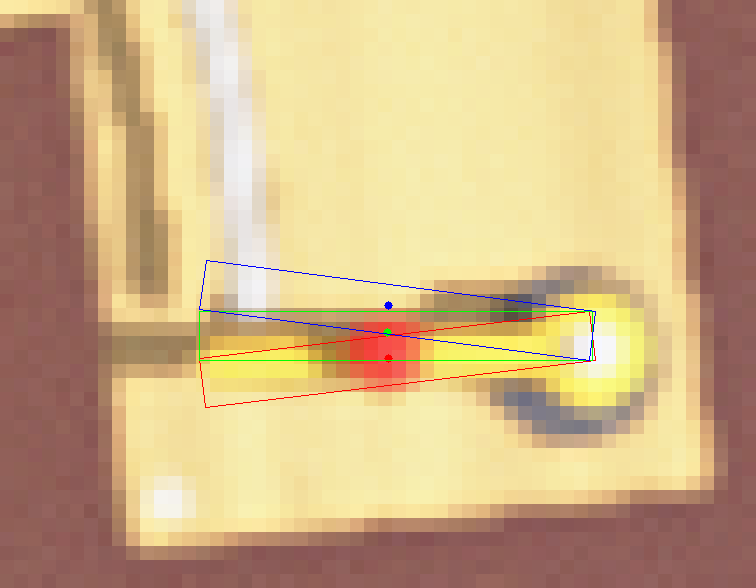

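```bash
cat >> h.py <<'E'
from scipy.spatial.transform import Rotation as Ro
def q(phi):
    y=np.array([np.cos(phi),np.sin(phi),0]);z=np.array([0,0,-1.]);x=np.cross(y,z)
    a=Ro.from_matrix(np.c_[x,y,z]).as_quat(); return [a[3],a[0],a[1],a[2]]
def phinow():
    e=robot.get_obs()["eef_rot"]; y=Ro.from_quat([e[1],e[2],e[3],e[0]]).as_matrix()[:,1]; return np.arctan2(y[1],y[0])
rail=np.load("rail1.npy")
def rp(x,y,z): return tw(rail,[x,y,z])[0].tolist()
def path(s):
    """arc length from tip; returns x,y,tangent angle in rail frame"""
    if s<45: return s-45,0.,0.
    s-=45; L=90*np.pi/2
    if s<L: t=s/90; return 90*np.sin(t),90-90*np.cos(t),t
    return 90.,90+s-L,np.pi/2
def knob(th): return -58+42*np.sin(th),-68+42*np.cos(th)
def st():
    o=robot.get_obs(); return f"t={o['time']:.1f} tcp={np.round(o['tcp_pos'],1)} f={np.round(o['ft_force'],1)} w={o['width']:.1f} j={np.round(o['joints'],2)}"
E
python3 - <<'E'
from h import *
print(phinow())
y=rail[2]
for k in(0,np.pi,-np.pi):
    for th in(0.06,1,2): 
        j=robot.solve_ik(rp(*knob(th),117),q(y-th+k)); print("kn",k,th,None if j is None else np.round(j,2))
for k in(0,np.pi,-np.pi):
    for s in(-30,45,115,186,280):
        a,b,t=path(s); j=robot.solve_ik(rp(a,b,110),q(y+t+np.pi/2+k)); print("th",k,s,None if j is None else np.round(j,2))
for k in(0,np.pi):
    for p in((455.7,-130,-.19),(465,-271,-.5),(608,-275,-.37)):
        j=robot.solve_ik([*p[:2],30],q(p[2]+np.pi/2+k)); print("bl",k,None if j is None else np.round(j,2))
E
```

```text
-1.322966262334087
kn 0 0.06 [ 0.03  0.38  1.95 -0.    0.81 -0.01]
kn 0 1 [-0.    0.43  1.87 -0.    0.85  0.9 ]
kn 0 2 [-0.08  0.43  1.86 -0.    0.85  1.82]
kn 3.141592653589793 0.06 None
kn 3.141592653589793 1 [-0.    0.43  1.87 -0.    0.85 -2.25]
kn 3.141592653589793 2 [-0.08  0.43  1.86 -0.    0.85 -1.32]
kn -3.141592653589793 0.06 None
kn -3.141592653589793 1 [-0.    0.43  1.87 -0.    0.85 -2.25]
kn -3.141592653589793 2 [-0.08  0.43  1.86 -0.    0.85 -1.32]
th 0 -30 [ 0.09  0.36  2.   -0.    0.78 -1.59]
th 0 45 [ 0.09  0.47  1.81 -0.    0.86 -1.58]
th 0 115 [ 0.14  0.57  1.63 -0.    0.93 -2.32]
th 0 186 None
th 0 280 [ 0.38  0.67  1.45 -0.    1.02 -2.87]
th 3.141592653589793 -30 [ 0.09  0.36  2.   -0.    0.78  1.55]
th 3.141592653589793 45 [ 0.09  0.47  1.81 -0.    0.86  1.56]
th 3.141592653589793 115 [ 0.14  0.57  1.63 -0.    0.93  0.82]
th 3.141592653589793 186 [ 0.24  0.63  1.53 -0.    0.98  0.14]
th 3.141592653589793 280 [ 0.38  0.67  1.45 -0.    1.02  0.28]
th -3.141592653589793 -30 [ 0.09  0.36  2.   -0.    0.78  1.55]
th -3.141592653589793 45 [ 0.09  0.47  1.81 -0.    0.86  1.56]
th -3.141592653589793 115 [ 0.14  0.57  1.63 -0.    0.93  0.82]
th -3.141592653589793 186 [ 0.24  0.63  1.53 -0.    0.98  0.14]
th -3.141592653589793 280 [ 0.38  0.67  1.45 -0.    1.02  0.28]
bl 0 [-0.38  0.54  1.98 -0.    0.62 -1.76]
bl 0 [-0.61  0.62  1.82 -0.    0.7  -1.68]
bl 0 [-0.49  0.8   1.45 -0.    0.9  -1.7 ]
bl 3.141592653589793 [-0.38  0.54  1.98 -0.    0.62  1.38]
bl 3.141592653589793 [-0.61  0.62  1.82 -0.    0.7   1.46]
bl 3.141592653589793 [-0.49  0.8   1.45 -0.    0.9   1.45]
```

Run:
```python
from h import *
y=rail[2]; th=0.06
robot.movep(rp(*knob(th),230),q(y-th)); print(st())
c=robot.move_l(rp(*knob(th),118),rate=120,contact_N=8); print(c,st())
if not c:
    robot.close_gripper(20); print(st())
```

```text
t=5.6 tcp=[468.   61.6 230. ] f=[-0.5  0.2 -1. ] w=85.3 j=[ 0.03  0.21  1.85 -0.    1.08 -0.01]
False t=6.7 tcp=[468.2  62.2 118.5] f=[-0.  -0.5  0.5] w=85.2 j=[ 0.03  0.37  1.95  0.    0.82 -0.01]
t=7.3 tcp=[467.8  62.2 118.1] f=[-0.9 -0.3  2.3] w=15.0 j=[ 0.03  0.37  1.95  0.    0.82 -0.01]
```

Run:
```python
from h import *
y=rail[2]
for th in np.linspace(0.2,1.88,9):
    c=robot.move_l(rp(*knob(th),118),q(y-th),rate=90,contact_N=15); print(round(th,2),c,st())
    if c: break
```

```text
0.2 False t=7.6 tcp=[473.7  61.8 118.1] f=[-0.9 -2.3  3.9] w=15.0 j=[ 0.03  0.38  1.94 -0.    0.82  0.12]
0.41 False t=8.0 tcp=[482.1  59.8 118.1] f=[-1.5 -6.7  3.6] w=15.2 j=[ 0.03  0.4   1.92 -0.    0.83  0.33]
0.62 False t=8.3 tcp=[489.9  56.  118. ] f=[-2.7 -8.5  5.2] w=15.7 j=[ 0.02  0.41  1.9  -0.    0.84  0.53]
0.83 False t=8.7 tcp=[496.8  50.7 118. ] f=[-6.2 -9.1  6.8] w=15.2 j=[ 0.01  0.42  1.88 -0.    0.85  0.73]
1.04 False t=9.1 tcp=[502.3  44.5 118. ] f=[-8.1 -7.5  8.7] w=15.4 j=[-0.    0.43  1.87 -0.    0.85  0.93]
1.25 False t=9.4 tcp=[506.5  36.9 118. ] f=[-9.  -6.9  9.8] w=15.5 j=[-0.02  0.43  1.86 -0.    0.86  1.12]
1.46 False t=9.8 tcp=[509.2  28.9 118. ] f=[-9.3 -3.6  9.1] w=15.3 j=[-0.03  0.43  1.85 -0.    0.86  1.32]
1.67 False t=10.1 tcp=[510.1  20.2 118. ] f=[-9.4 -3.8  9.6] w=15.3 j=[-0.05  0.44  1.85 -0.    0.86  1.51]
1.88 False t=10.5 tcp=[509.4  11.8 118. ] f=[-7.4  0.1  9.4] w=15.3 j=[-0.07  0.43  1.85  0.    0.86  1.7 ]
```

```bash
cat >> h.py <<'E'
def look(colors,tag):
    cs=[robot.capture(n) for n in("scene","top")]
    R={}
    for n,c in zip(("scene","top"),cs):
        cv2.imwrite(f"pics/{tag}_{n}.png",c["color"])
    for col in colors:
        obs=[];t=None
        for n,c in zip(("scene","top"),cs):
            T=[x for x in robot.trace("block_"+col,c) if 60<x["region"].sum()<700]
            print(col,n,[(np.round(x["rect"]).tolist(),round(x["p"],2)) for x in T][:2])
            if T:
                obs.append((c,T[0]["region"]));ys,xs=np.where(T[0]["region"]); t=ground(c,(xs.mean(),ys.mean()),30)
        fits=[fitblock([o],t) for o in obs]
        for x,f in fits: print("  ",x.round(3),round(f,3))
        if obs: x,f=fitblock(obs,t); R[col]=x; print("  both",x.round(3),round(f,3))
    return R,cs
E
python3 - <<'E'
from h import *
y=rail[2]; th=1.97
c=robot.move_l(rp(*knob(th),118),q(y-th),rate=40,contact_N=8); print(c,st())
robot.open(); p=robot.get_obs()["tcp_pos"]
robot.move_l([p[0],p[1],225],rate=200); print(st())
robot.movep([430,-130,240],q(-.19-np.pi/2)); print(st())
R,cs=look(["blue","green","yellow"],"a")
print("red?",[(x["rect"],x["p"]) for c in cs for x in robot.boxes_of("block_red",c)], robot.get_obs()["time"])
E
```

```text
False t=10.8 tcp=[508.5   8.2 118. ] f=[-8.3 -0.2  8. ] w=15.5 j=[-0.08  0.43  1.86  0.    0.86  1.79]
t=12.1 tcp=[509.4   8.1 224. ] f=[-0.3  0.1 -0.7] w=85.7 j=[-0.08  0.29  1.76 -0.    1.09  1.79]
t=12.8 tcp=[ 430.  -129.8  239.2] f=[-0.1  0.3 -0.9] w=85.4 j=[-0.4   0.16  1.89  0.    1.1   1.36]
blue scene [([389.0, 198.0, 407.0, 220.0], 0.68), ([379.0, 156.0, 397.0, 172.0], 0.43)]
blue top [([329.0, 145.0, 340.0, 158.0], 0.27)]
   [688.867  22.547  -1.571] 1.0
   [686.668  23.265   1.158] 0.506
  both [686.668  23.265   1.158] 1.506
green scene [([416.0, 176.0, 436.0, 196.0], 0.74)]
green top []
   [ 4.6443e+02 -2.6738e+02 -1.3600e-01] 0.134
  both [ 4.6443e+02 -2.6738e+02 -1.3600e-01] 0.134
yellow scene [([379.0, 154.0, 395.0, 172.0], 0.81)]
yellow top [([422.0, 168.0, 442.0, 182.0], 0.6)]
   [ 6.0870e+02 -2.7502e+02 -3.4800e-01] 0.087
   [ 606.842 -276.859    2.744] 0.078
  both [ 6.07414e+02 -2.76178e+02 -3.85000e-01] 0.188
red? [([212.0, 180.8, 370.7, 289.2], 0.32), ([230.0, 163.9, 346.1, 233.3], 0.36)] 13.3
```

View pics/a_scene.png

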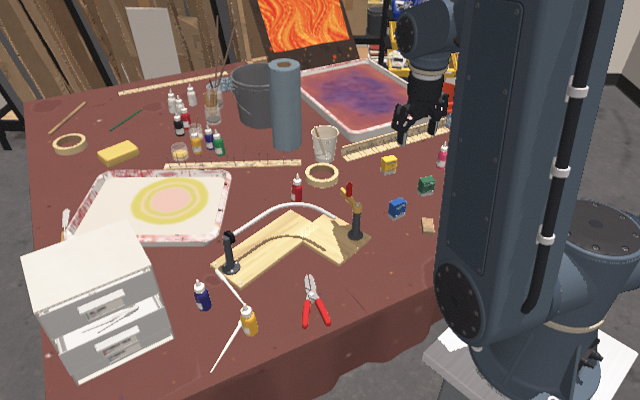

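View pics/a_top.png

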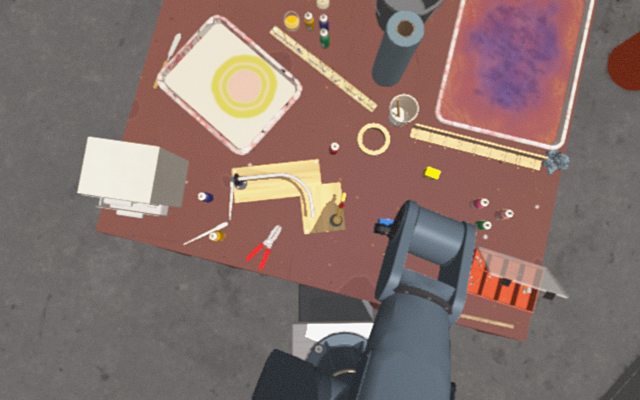

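```bash
cat >> h.py <<'E'
def grasp(b,F=50):
    ph=b[2]-np.pi/2
    robot.movep([b[0],b[1],120],q(ph)); print(st())
    c=robot.move_l([b[0],b[1],18],rate=100,contact_N=8); print("contact",c,st())
    if c: return False
    robot.close_gripper(F); print(st()); return True
E
python3 - <<'E'
from h import *
if grasp((455.7,-130.2,-0.19)):
    p=robot.get_obs()["tcp_pos"]
    robot.move_l([p[0],p[1],60],rate=100); print(st())
    cs=[robot.capture(n) for n in("scene","top")]
    cv2.imwrite("pics/b_scene.png",cv2.resize(cs[0]["color"][130:280,300:500],None,fx=4,fy=4))
E
```

```text
t=13.9 tcp=[ 456.  -130.3  120.7] f=[-0.1  1.1  1. ] w=85.4 j=[-0.38  0.37  1.94 -0.    0.83  1.38]
contact False t=15.0 tcp=[ 456.1 -130.3   18.5] f=[0.3 0.2 0.1] w=85.4 j=[-0.38  0.57  1.98 -0.    0.59  1.38]
t=15.5 tcp=[ 455.8 -130.3   18.4] f=[-1.5  0.1  5.5] w=39.9 j=[-0.38  0.57  1.98 -0.    0.59  1.38]
t=16.1 tcp=[ 455.7 -130.2   59.8] f=[-0.2  0.7 -1.2] w=39.4 j=[-0.38  0.48  1.97  0.    0.68  1.38]
```

View pics/b_scene.png

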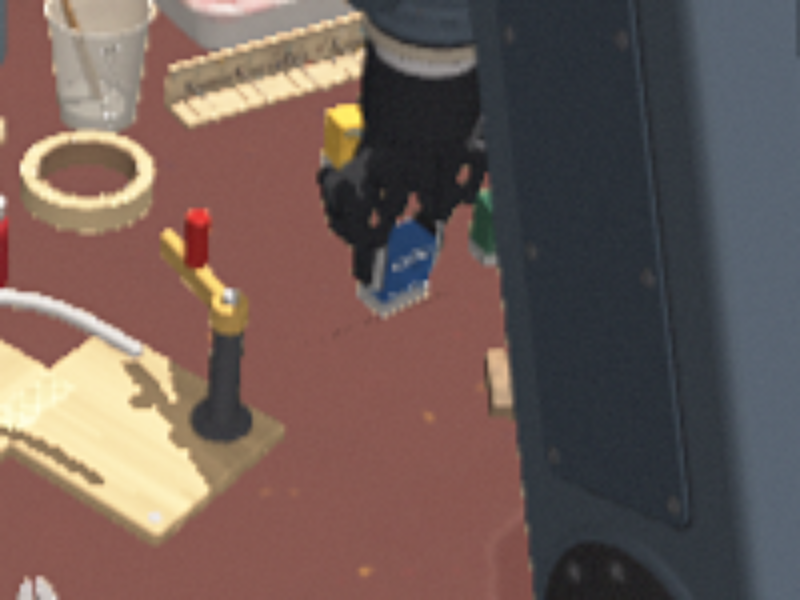

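Run:
```python
from h import *
p=robot.get_obs()["tcp_pos"]; ph=rail[2]-np.pi/2
robot.move_l([p[0],p[1],200],rate=200)
robot.movep(rp(-88,0,200),q(ph)); print(st())
print(robot.move_l(rp(-88,0,99.4),rate=120,contact_N=8),st())
print(robot.move_l(rp(-66,0,99.4),rate=60,contact_N=5),st())
cs=[robot.capture(n) for n in("scene","top")]
for c,n,(x,y) in zip(cs,("scene","top"),((310,180),(270,170))):
    S=8
    im=cv2.resize(c["color"][y:y+75,x:x+90],None,fx=S,fy=S,interpolation=cv2.INTER_CUBIC)
    tc=robot.get_obs()["tcp_pos"]
    for pt,col in((rp(-45,0,108),(0,0,255)),(rp(-20,0,108),(0,0,255)),([*tc[:2],108],(0,255,0))):
        k=((proj(c,pt)-[x,y]+.5)*S).astype(int)[0]; cv2.circle(im,tuple(map(int,k)),3,col,-1)
    b=boxpts()+[0,0,81]; b=tw([tc[0],tc[1],rail[2]],b)
    for k in ((proj(c,b)-[x,y]+.5)*S).astype(int): cv2.circle(im,tuple(map(int,k)),3,(255,0,255),-1)
    cv2.imwrite(f"pics/c_{n}.png",im)
```

```text
t=17.9 tcp=[432.9  84.1 199.6] f=[ 0.2 -0.1 -0.6] w=39.7 j=[ 0.09  0.19  1.95 -0.    1.    1.55]
False t=18.9 tcp=[433.1  84.6  99.9] f=[ 0.  -0.6 -1.1] w=39.3 j=[ 0.09  0.36  2.04 -0.    0.74  1.55]
False t=19.4 tcp=[454.6  87.1  99.3] f=[-0.5 -0.7 -0.5] w=39.7 j=[ 0.09  0.39  1.98 -0.    0.76  1.55]
```

View pics/c_scene.png

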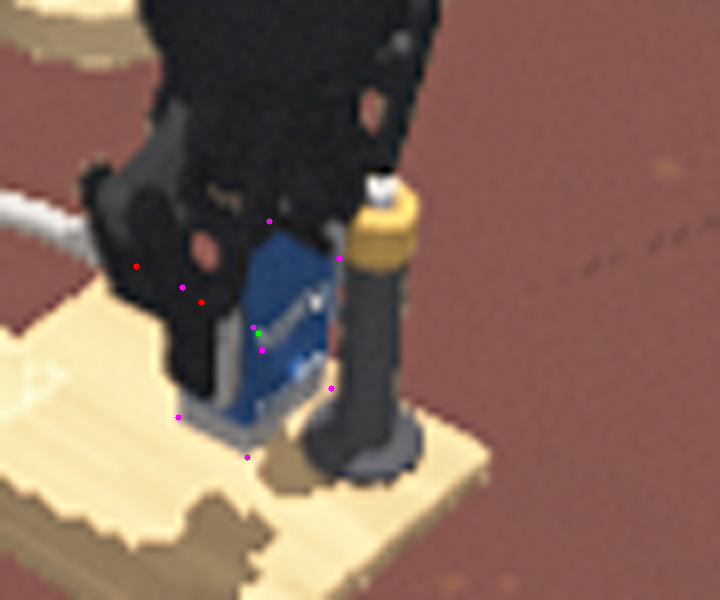

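View pics/c_top.png

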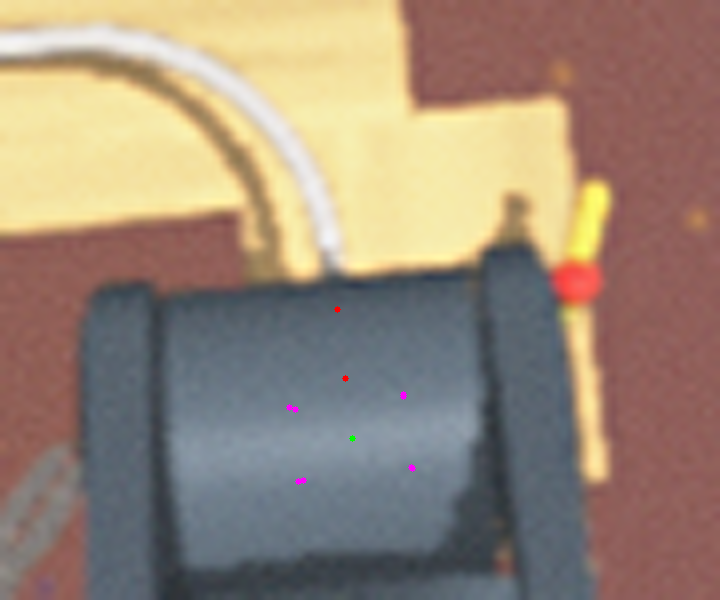

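Run:
```python
from h import *
print(robot.move_l(rp(-38,0,99.4),rate=30,contact_N=4),st())
```

```text
False t=20.6 tcp=[482.3  89.9  99.4] f=[-0.2  0.1  0.1] w=39.9 j=[ 0.09  0.43  1.91 -0.    0.79  1.56]
```

Run:
```python
from h import *
p0=np.array(robot.get_obs()["tcp_pos"]); base=np.array(rp(-25,0,99.4))
robot.move_l(base.tolist(),rate=30)
d=np.array([-np.sin(rail[2]),np.cos(rail[2]),0])
for dv in(d,-d,np.array([0,0,1.]),np.array([0,0,-1.])):
    c=robot.move_l((base+8*dv).tolist(),rate=12,contact_N=3); o=robot.get_obs()
    print(c,(np.array(o["tcp_pos"])-base).round(2)@np.c_[d,[0,0,1]],st())
    robot.move_l(base.tolist(),rate=30)
```

```text
True [ 3.41375138 -0.18      ] t=21.6 tcp=[494.9  94.7  99.2] f=[ 0.5 -1.7  0.6] w=39.6 j=[ 0.1   0.45  1.88 -0.    0.81  1.56]
True [-3.96443521 -0.24      ] t=22.3 tcp=[495.6  87.3  99.2] f=[1.2 1.6 0.6] w=39.9 j=[0.08 0.45 1.88 0.   0.81 1.55]
True [-0.0445502  3.93     ] t=23.0 tcp=[494.9  91.2 103.3] f=[-1.1  0.3 -0.7] w=39.3 j=[0.09 0.45 1.88 0.   0.82 1.56]
True [ 0.01048088 -4.03      ] t=23.8 tcp=[495.5  91.3  95.4] f=[-1.3 -0.4  6.5] w=39.2 j=[0.09 0.46 1.88 0.   0.8  1.56]
```

```bash
cat >> h.py <<'E'
Z=99.4
def slide(s0,s1,step=14,rate=80,cN=6,z=Z):
    n=max(1,int(np.ceil((s1-s0)/step)))
    for s in np.linspace(s0,s1,n+1)[1:]:
        a,b,t=path(s)
        c=robot.move_l(rp(a,b,z),q(rail[2]-np.pi/2+t),rate=rate,contact_N=cN)
        if c: print("contact at",round(s,1),st()); return s
    print("slid",s1,st()); return None
E
python3 - <<'E'
from h import *
slide(20,200)
E
```

```text
slid 200 t=28.3 tcp=[598.8 206.8  99.4] f=[ 0.5  0.1 -1.1] w=39.6 j=[ 0.26  0.65  1.53 -0.    0.97  0.15]
```

Run:
```python
from h import *
slide(200,265,step=65,rate=60)
base=np.array(rp(90,path(265)[1],Z)); d=np.array([np.cos(rail[2]),np.sin(rail[2]),0])
for dv in(d,-d):
    c=robot.move_l((base+8*dv).tolist(),rate=12,contact_N=3); o=robot.get_obs()
    print(c,(np.array(o["tcp_pos"])-base).round(2)@np.c_[d,[0,0,1]],st())
    robot.move_l(base.tolist(),rate=30)
# find the stop
u=np.array([-d[1],d[0],0])
print(robot.move_l((base+30*u).tolist(),rate=15,contact_N=4)); o=robot.get_obs(); print((np.array(o["tcp_pos"])-base)@u,path(265),st())
```

```text
slid 265 t=29.5 tcp=[592.2 270.7  99.4] f=[ 0.4 -0.7 -0.5] w=39.4 j=[ 0.36  0.68  1.47 -0.    0.99  0.25]
True [ 3.73832239 -0.64      ] t=29.9 tcp=[595.9 271.2  98.8] f=[ 0.1 -0.1 -0.9] w=39.6 j=[0.36 0.69 1.46 0.   1.   0.25]
True [-3.38131497 -0.19      ] t=30.6 tcp=[588.8 270.7  99.2] f=[1.3 1.5 1.2] w=39.8 j=[ 0.36  0.67  1.48 -0.    0.99  0.25]
True
18.295621636536836 (90.0, 168.6283305884593, 1.5707963267948966) t=32.1 tcp=[590.  289.2  99. ] f=[ 1.3 -0.8 -0.2] w=39.4 j=[ 0.39  0.69  1.45 -0.    1.    0.28]
```

```bash
cat >> h.py <<'E'
def release():
    p=robot.get_obs()["tcp_pos"]
    c=robot.move_l([p[0],p[1],p[2]-6],rate=12,contact_N=3); print("lowered",c,st())
    robot.open()
    p=robot.get_obs()["tcp_pos"]; robot.move_l([p[0],p[1],200],rate=200); print(st())
E
python3 - <<'E'
from h import *
p=robot.get_obs()["tcp_pos"]; d=rot(rail[2])@[0,-1.0]
robot.move_l([p[0]+d[0],p[1]+d[1],Z],rate=20)
release()
robot.movep([560,-60,260],q(-.5-np.pi/2)); print(st())
R,cs=look(["green","yellow"],"d")
E
```

```text
lowered True t=32.8 tcp=[590.1 288.3  95.4] f=[-0.2 -0.7  5.3] w=39.6 j=[ 0.38  0.69  1.45 -0.    1.    0.28]
t=34.0 tcp=[589.1 287.9 198.7] f=[ 0.7  0.6 -1.5] w=85.2 j=[ 0.38  0.58  1.38 -0.    1.19  0.28]
t=35.4 tcp=[560.  -59.5 259.4] f=[-0.7  0.5 -0. ] w=85.4 j=[-0.19  0.35  1.58  0.    1.21  1.88]
green scene [([415.0, 174.0, 435.0, 196.0], 0.79), ([422.0, 219.0, 434.0, 231.0], 0.75)]
green top [([432.0, 213.0, 440.0, 226.0], 0.44)]
   [ 466.948 -271.512   -0.811] 0.145
   [ 4.62459e+02 -2.73017e+02 -4.07000e-01] 1.055
  both [ 4.63684e+02 -2.71436e+02 -4.43000e-01] 1.3
yellow scene [([379.0, 155.0, 396.0, 172.0], 0.52)]
yellow top []
   [ 6.10326e+02 -2.75679e+02 -2.50000e-01] 0.086
  both [ 6.10326e+02 -2.75679e+02 -2.50000e-01] 0.086
```

View pics/d_scene.png

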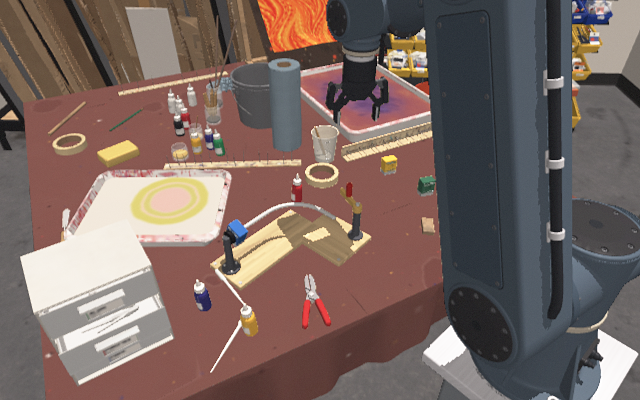

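View pics/d_top.png

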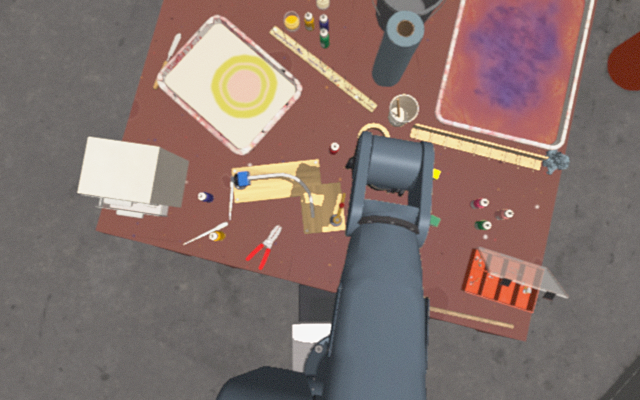

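```bash
cat >> h.py <<'E'
def toTip():
    p=robot.get_obs()["tcp_pos"]
    robot.move_l([p[0],p[1],200],rate=200)
    robot.movep(rp(-88,0,200),q(rail[2]-np.pi/2))
    print(robot.move_l(rp(-88,0,Z),rate=120,contact_N=8))
    print(robot.move_l(rp(-66,0,Z),rate=60,contact_N=5),st())
E
python3 - <<'E'
from h import *
if grasp((465,-271.4,-0.48)):
    toTip()
    c=robot.move_l(rp(-38,0,Z),rate=30,contact_N=4); print("thread",c,st())
    cs=robot.capture("scene"); cv2.imwrite("pics/e.png",cv2.resize(cs["color"][170:290,200:440],None,fx=3,fy=3))
E
```

```text
t=36.8 tcp=[ 465.9 -271.   120.7] f=[ 0.1 -0.1 -0.3] w=85.6 j=[-0.61  0.47  1.78  0.    0.89  1.44]
contact False t=37.9 tcp=[ 465.3 -271.6   18.6] f=[ 0.2  0.1 -0.2] w=85.4 j=[-0.61  0.64  1.82 -0.    0.68  1.44]
t=38.4 tcp=[ 465.2 -271.5   18.5] f=[-0.8  1.5  5.5] w=39.3 j=[-0.61  0.64  1.82  0.    0.68  1.44]
False
False t=42.3 tcp=[454.6  87.   99.3] f=[ 0.2 -0.  -1.4] w=39.5 j=[0.09 0.39 1.98 0.   0.76 1.55]
thread False t=43.4 tcp=[482.3  90.   99.4] f=[ 0.7  0.5 -0.7] w=39.7 j=[ 0.09  0.43  1.91 -0.    0.79  1.56]
```

View pics/e.png

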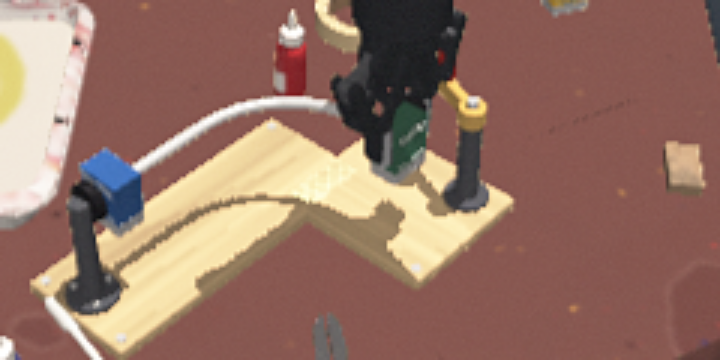

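Run:
```python
from h import *
r=slide(7,235)
if r is None:
    slide(235,254,step=19,rate=30,cN=4)
    release()
    robot.movep([480,0,260],q(-.4-np.pi/2)); print(st())
    R,cs=look(["yellow"],"f")
```

```text
slid 235 t=48.8 tcp=[595.1 241.7  99.4] f=[ 0.1  0.3 -1.6] w=39.6 j=[ 0.31  0.66  1.5  -0.    0.98  0.21]
slid 254 t=49.6 tcp=[593.2 260.1  99.4] f=[ 0.6  0.1 -1.4] w=39.5 j=[ 0.34  0.67  1.48 -0.    0.99  0.24]
lowered True t=50.0 tcp=[593.4 260.   95.4] f=[-0.6  0.2  4.9] w=39.6 j=[ 0.34  0.68  1.49 -0.    0.98  0.24]
t=51.2 tcp=[592.3 259.7 198.7] f=[-0.9  0.3 -0.8] w=85.2 j=[0.34 0.56 1.41 0.   1.17 0.24]
t=52.7 tcp=[4.801e+02 3.000e-01 2.595e+02] f=[ 0.2  0.1 -0.4] w=85.1 j=[-0.1   0.19  1.79  0.    1.16  1.87]
yellow scene [([376.0, 155.0, 393.0, 173.0], 0.6)]
yellow top [([423.0, 167.0, 440.0, 182.0], 0.77)]
   [ 6.08727e+02 -2.74435e+02 -3.73000e-01] 0.076
   [ 6.06122e+02 -2.77663e+02 -3.78000e-01] 0.115
  both [ 6.07275e+02 -2.75888e+02 -3.73000e-01] 0.269
```

View pics/f_scene.png

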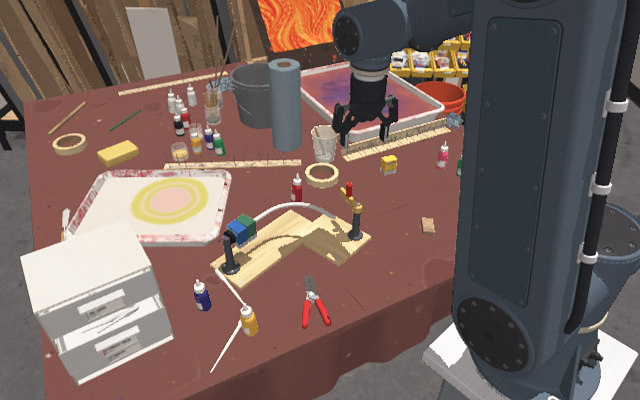

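View pics/f_top.png

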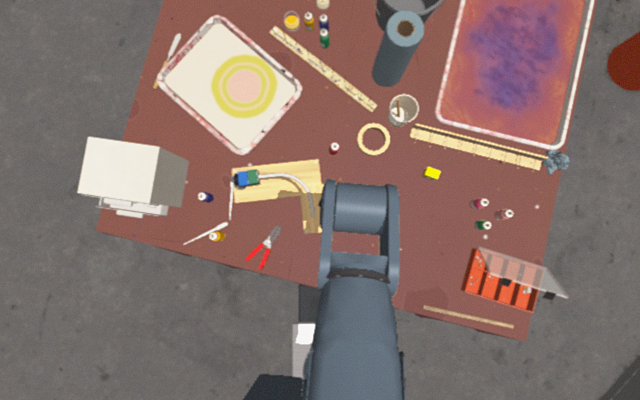

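Run:
```python
from h import *
if grasp((607.6,-275.6,-0.375)):
    toTip()
    c=robot.move_l(rp(-38,0,Z),rate=30,contact_N=4); print("thread",c,st())
    if not c and slide(7,210) is None:
        slide(210,227,step=17,rate=30,cN=4)
        release()
        robot.movep([470,-150,270],q(rail[2]-2+0)); print(st())
        cs=[robot.capture(n) for n in("scene","top")]
        cv2.imwrite("pics/g_scene.png",cv2.resize(cs[0]["color"][150:290,190:440],None,fx=3,fy=3))
        cv2.imwrite("pics/g_top.png",cv2.resize(cs[1]["color"][130:270,190:440],None,fx=3,fy=3))
```

```text
t=54.1 tcp=[ 608.  -274.7  120.9] f=[ 0.4 -0.   0.2] w=85.2 j=[-0.49  0.68  1.41  0.    1.05  1.45]
contact False t=55.3 tcp=[ 608.1 -275.8   18.8] f=[-0.4  0.  -0.5] w=85.6 j=[-0.5   0.81  1.45  0.    0.88  1.45]
t=55.8 tcp=[ 607.9 -275.7   18.5] f=[-0.1 -0.   4.8] w=39.2 j=[-0.5   0.81  1.45  0.    0.88  1.45]
False
False t=59.8 tcp=[454.6  87.   99.3] f=[-0.2 -0.3 -1. ] w=39.2 j=[ 0.09  0.39  1.98 -0.    0.76  1.55]
thread False t=60.9 tcp=[482.2  89.9  99.4] f=[-0.1  0.1 -1.7] w=39.1 j=[0.09 0.43 1.91 0.   0.79 1.56]
slid 210 t=65.7 tcp=[597.7 216.9  99.4] f=[ 0.2 -0.2 -1.5] w=39.1 j=[ 0.27  0.65  1.52 -0.    0.97  0.17]
slid 227 t=66.4 tcp=[596.1 233.2  99.4] f=[ 0.2  0.5 -0.8] w=39.2 j=[ 0.3   0.66  1.51 -0.    0.98  0.2 ]
lowered True t=66.8 tcp=[596.2 233.1  95.3] f=[-0.6 -0.3  4.5] w=39.4 j=[ 0.3   0.67  1.51 -0.    0.97  0.2 ]
t=68.0 tcp=[595.1 232.9 198.8] f=[-0.2 -0.6 -0.5] w=85.4 j=[ 0.3   0.55  1.44 -0.    1.16  0.2 ]
t=69.5 tcp=[ 470.2 -149.6  269.6] f=[0.2 0.9 0.4] w=85.5 j=[-0.4   0.21  1.75  0.    1.19  1.49]
```

View pics/g_scene.png

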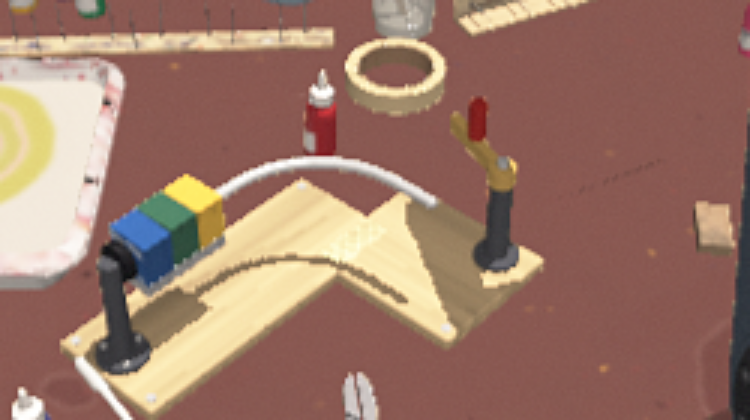

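View pics/g_top.png

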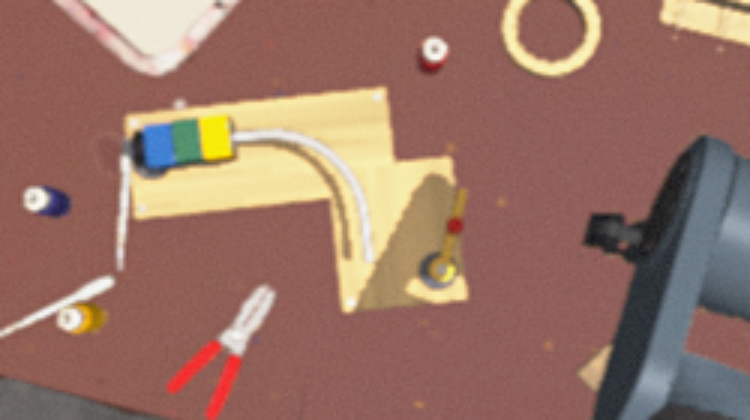

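Run:
```python
from h import *
y=rail[2]; th=1.95
robot.movep(rp(*knob(th),230),q(y-th)); print(st())
c=robot.move_l(rp(*knob(th),118),rate=120,contact_N=8); print(c,st())
if not c:
    robot.close_gripper(20); print(st())
    for th in np.linspace(1.8,0.1,10):
        c=robot.move_l(rp(*knob(th),118),q(y-th),rate=90,contact_N=15); print(round(th,2),c,st())
        if c: break
    else:
        for th in np.arange(0.07,-0.085,-0.02):
            c=robot.move_l(rp(*knob(th),118),q(y-th),rate=20,contact_N=10); print(round(th,2),c,st())
            if c: break
```

```text
t=70.3 tcp=[510.2   8.9 230. ] f=[0.1 0.4 0.1] w=86.0 j=[-0.07  0.28  1.75 -0.    1.11  1.77]
False t=71.4 tcp=[510.5   8.7 118.7] f=[ 0.3  0.1 -0.5] w=85.6 j=[-0.07  0.43  1.85  0.    0.86  1.77]
t=72.0 tcp=[510.2   8.8 118.1] f=[-0.4  0.3  2.4] w=14.9 j=[-0.07  0.43  1.85 -0.    0.85  1.77]
1.8 False t=72.3 tcp=[511.4  15.1 118.1] f=[-0.8  0.8  3.9] w=15.3 j=[-0.06  0.44  1.85  0.    0.86  1.64]
1.61 False t=72.7 tcp=[511.6  23.  118.1] f=[-0.4  2.8  5.3] w=15.2 j=[-0.05  0.44  1.85  0.    0.86  1.47]
1.42 False t=73.0 tcp=[510.3  30.8 118.1] f=[-1.8  3.8  6.4] w=15.3 j=[-0.03  0.43  1.85  0.    0.86  1.29]
1.23 False t=73.3 tcp=[507.8  38.2 118.1] f=[-0.2  4.6  3.9] w=15.4 j=[-0.02  0.43  1.86  0.    0.85  1.12]
1.04 False t=73.7 tcp=[504.   44.8 118.1] f=[0.4 4.1 3.8] w=15.4 j=[-0.    0.43  1.87 -0.    0.85  0.94]
0.86 False t=74.0 tcp=[498.7  51.1 118.1] f=[1.2 6.4 3.2] w=15.3 j=[0.01 0.42 1.88 0.   0.84 0.76]
0.67 False t=74.4 tcp=[492.7  55.9 118.1] f=[3.1 7.4 2.3] w=15.1 j=[0.02 0.41 1.89 0.   0.84 0.58]
0.48 False t=74.7 tcp=[485.6  59.9 118.2] f=[ 2.7 11.4  1.8] w=15.6 j=[0
[... 394 characters left out ...]
] w=14.9 j=[ 0.03  0.37  1.95  0.    0.82 -0.02]
0.03 False t=76.2 tcp=[466.9  63.5 118.2] f=[ 1.4 20.2  4.5] w=15.3 j=[ 0.03  0.37  1.95  0.    0.82 -0.04]
0.01 False t=76.4 tcp=[466.1  63.5 118.2] f=[ 0.5 20.7  3.5] w=15.5 j=[ 0.03  0.37  1.95  0.    0.81 -0.06]
-0.01 False t=76.7 tcp=[465.2  63.4 118.2] f=[ 0.2 20.8  3.9] w=15.2 j=[ 0.03  0.37  1.96  0.    0.81 -0.08]
-0.03 False t=76.9 tcp=[464.3  63.4 118.2] f=[ 0.2 20.7  5.3] w=14.9 j=[ 0.03  0.37  1.96  0.    0.81 -0.1 ]
-0.05 False t=77.2 tcp=[463.4  63.3 118.2] f=[-0.6 21.3  4.2] w=15.2 j=[ 0.03  0.37  1.96  0.    0.81 -0.12]
-0.07 False t=77.4 tcp=[463.3  63.2 118.2] f=[ 4.2 21.7  0.6] w=15.3 j=[ 0.03  0.37  1.96  0.    0.81 -0.14]
```

Run:
```python
from h import *
y=rail[2]
for th in(-.09,-.11,-.13):
    c=robot.move_l(rp(*knob(th),118),q(y+.07),rate=20,contact_N=10); print(round(th,2),c,st())
    if c or robot.get_obs()["ft_force"][0]>14: break
robot.open(); print(st())
p=robot.get_obs()["tcp_pos"]; robot.move_l([p[0],p[1],230],rate=200); print(st())
robot.movep([470,-200,270],q(y-2)); print(st())
cs=[robot.capture(n) for n in("scene","top")]
for c,n,(x,y_) in zip(cs,("scene","top"),((320,180),(295,195))):
    S=14
    im=cv2.resize(c["color"][y_:y_+42,x:x+54],None,fx=S,fy=S,interpolation=cv2.INTER_NEAREST)
    for th,col in((0,(0,0,255)),(.12,(0,255,0))):
        u=np.array([np.sin(th),np.cos(th)]);w=np.array([-u[1],u[0]])
        b=[[-58,-68]+u*a+w*s for a,s in((0,5),(80,5),(80,-5),(0,-5))]
        b=np.c_[b,np.full(4,114)]
        p=((proj(c,tw(rail,b))-[x,y_]+.5)*S).astype(np.int32); cv2.polylines(im,[p],True,col,1)
    cv2.imwrite(f"pics/h_{n}.png",im)
    print(n,robot.tip_of("keeper_knob",c)[:2])
cv2.imwrite("pics/i_scene.png",cs[0]["color"]); cv2.imwrite("pics/i_top.png",cs[1]["color"])
```

```text
-0.09 False t=77.7 tcp=[463.2  63.1 118.3] f=[ 8.7 24.3 -3.2] w=15.4 j=[ 0.03  0.37  1.96  0.    0.81 -0.14]
-0.11 False t=77.9 tcp=[463.2  63.1 118.3] f=[13.8 25.4 -6.4] w=15.4 j=[ 0.03  0.36  1.96  0.    0.81 -0.14]
-0.13 False t=78.2 tcp=[463.2  63.  118.4] f=[ 18.7  26.7 -10.8] w=15.3 j=[ 0.03  0.36  1.97  0.    0.8  -0.14]
t=78.8 tcp=[459.9  61.  118. ] f=[-0.3 -0.1 -0.1] w=85.3 j=[ 0.03  0.36  1.97 -0.    0.81 -0.14]
t=79.5 tcp=[459.4  61.  229. ] f=[-0.4 -0.2 -0.3] w=85.3 j=[ 0.03  0.2   1.87 -0.    1.08 -0.14]
t=80.9 tcp=[ 469.9 -199.5  269.4] f=[-0.5 -0.5  0.2] w=85.3 j=[-0.49  0.24  1.7   0.    1.2   1.4 ]
scene [{'centre': [349.2, 204.7], 'p': 0.8}]
top [{'centre': [323.6, 222.1], 'p': 0.41}]
```

View pics/h_scene.png

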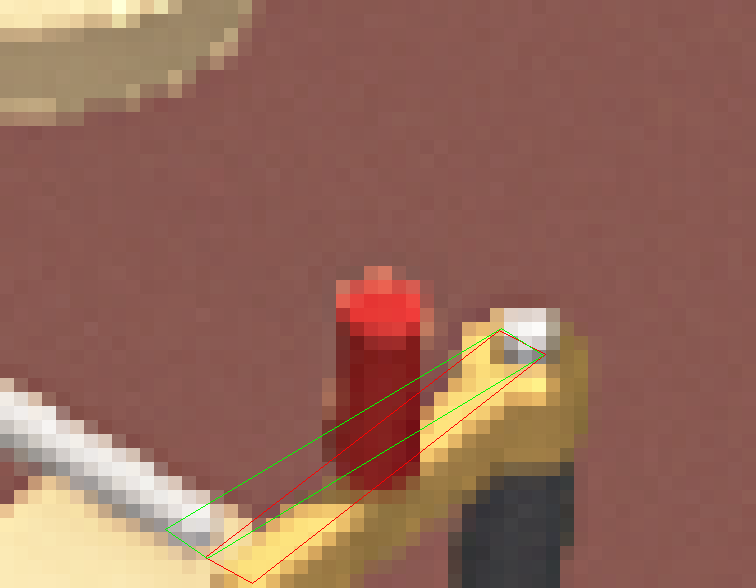

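View pics/h_top.png

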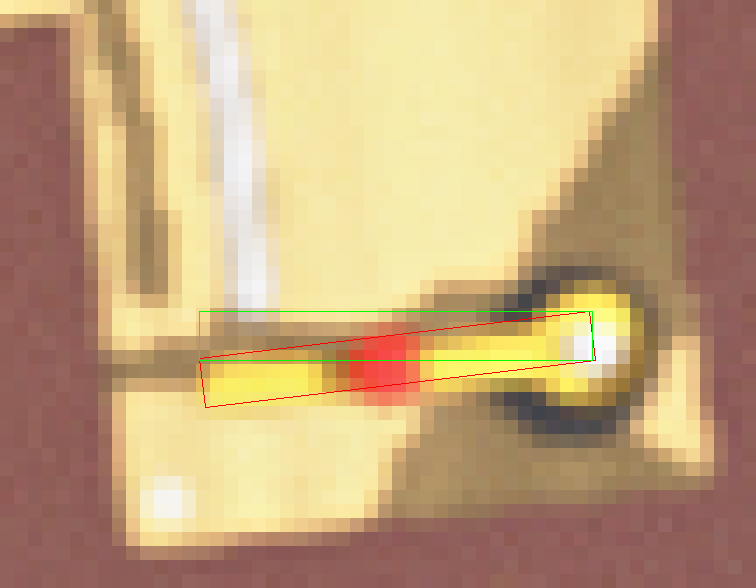

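View pics/i_scene.png

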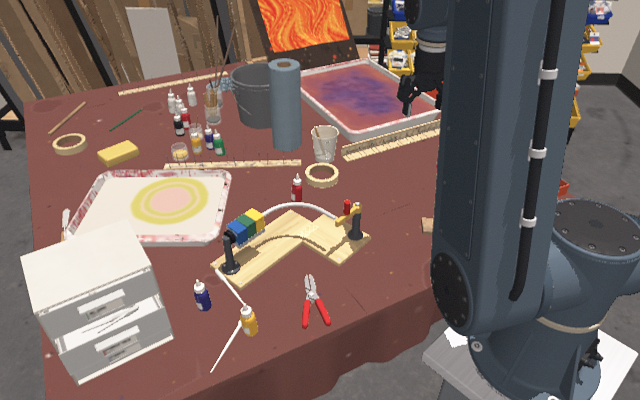

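Run:
```python
from h import *
robot.hand_in(); print(st())
```

```text
the job is handed in; nothing more can be done
the job is handed in; nothing more can be done
```

I handed the job in at about 81 s of the 210 s allowed. The blue, green and yellow blocks hang on the last straight, and the keeper is shut. There was no red block in either camera view at the start, so three blocks was all of them.

- **Keeper opened:** I pinched the knob and swung the keeper to about 1.97 rad before touching any block.
- **Blocks threaded:** Each one went over the tip and round the bend without any contact stop. Blue is next to the stop, then green, then yellow. With the blue block on the rod, test nudges put the rail within 0.3 mm of my estimate in both straights.
- **Keeper shut:** I swung it back until it hit a hard stop. The commanded angle there read about -0.07 rad instead of 0, which I put down to a hinge offset of about 2 mm in my rail fit. The knob grip also carried a sideways load of up to about 27 N while closing. After release, the bar lay at the shut position in both camera views to within about a pixel.
- **Last look:** All three blocks hung side by side, and the bottles stood where they were. The offcut was half hidden behind the arm, and what showed was in place. The gripper was well clear of everything. None of the blocks waiting on the table appeared to have been knocked aside during the run.

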